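Set the focus knob and lock it with its lock ring

ROBOT

A 7-joint arm with a two-finger parallel gripper is mounted at the origin on a cart in front of the work surface, level with it; the furniture and walls round the work are solid. World frame = base frame: x ahead of the robot, y to its left, z up, the work surface at z = 0. Lengths are in mm, angles in degrees, forces in N, time in s.
With the tool pointing down it reaches from about 400 to 900 mm from the base axis. Payload 5.5 kg.
Tool frame: the origin (TCP) lies at the very end of the fingers, on their centre line; the grasp point (between the pads) lies 19 mm behind it; z points along the fingers, y is the line along which they close (so a half turn about z gives the same grasp; the last joint's range is limited). The gripper opens to 92 mm and grips with 3 to 60 N. Pads are 19 mm wide; open, the fingers measure 130 mm over their backs; the gripper's body (75 mm by 190 mm) begins 47 mm behind the grasp point.
Start: joints at [-52.758, 28.699, -24.465, 88.831, 12.651, 65.22, -12.049], TCP at [245.16, 601.994, 226.729] pointing down, gripper open.
Joint ranges: [-164.97, 164.97], [-17.58, 116.51], [-87.97, 89.64], [11.32, 138.91], [-80.73, 260.73], [10.89, 115.49], [-147.41, 147.41]. Speed limits (degrees/s): [147.25, 147.25, 180, 180, 180, 180, 180].

INTERFACE

Orientations are given as a 3x3 rotation matrix whose columns are the frame's x, y, z axes.
In Python, from rig import bot gives the robot as it stands. The module is installed in compiled form; this text tells all that it offers. Calls block until the motion is done:
- bot.move_ptp(position, orientation): joint-space move of the TCP to a pose.
- bot.move_linear(position, vel=150, ori=None): straight line of the TCP; ori=None keeps the orientation; vel is the mean speed in mm/s.
- bot.move_joints(angles): joint-space move.
- bot.open_gripper() and bot.gripper_close(grasp_force=None): open the fingers fully, or close them until they stop; grasp_force is the grip in N (None keeps the last).
- bot.sleep(seconds).
- bot.inverse_kinematics(position, orientation): joint angles nearest the present ones, or None.
- bot.state(): the state.
- bot.capture(name): name is "scene" or "top" or "wrist"; returns a dict with "img" (384x512x3 uint8, red, green, blue), "fx", "fy", "cx", "cy" (pixels), "k1" (the pictures are not rectified: a ray, as slopes to the right and down, at radius r is drawn at 1 + k1 r^2 times it, then the intrinsics apply), "view" (4x4, takes a point from world to camera coordinates); the wrist camera has in their place "T_tool_cam" (4x4, takes a point from camera to tool coordinates, whose origin is the TCP and whose axes are the flange's). Camera axes: x right, y down, z forward; pixel columns grow to the right and rows downward; lengths in mm; the calibration is good to about 2 mm. A picture is of the moment at which its call begins: read the wrist's pose just before it. There is no depth.
A pose or a line that the arm cannot do raises bot.PlanningError and nothing moves.
- bot.finish_job(): hands the job in; it is judged then, once.
Trained networks look in a picture, given as the dict that the camera call returned (one of the last four; its "shot" number tells which), for a name from the list of things; names that differ only in an ending like _2 or _b are one class to them, and where a whole thing is asked for, a point or a joint stands for the part that bears it (a point fixed in the world has none). Each returns a list of dicts, best first, with "confidence" (0 to 1); they miss things now and then, are a little off and sometimes report something else, mostly with a low value. They report only what shows in the picture. A call takes as long as a camera call.
- bot.look_for(thing, picture): "pixel" ([column, row] in pixels, amid what is visible of it).
The state is a dict: "t": time; "joints": joint angles; "joint_vel": joint speeds; "joint_efforts": joint torques, N m; "position": TCP position; "orientation": TCP orientation; "ft_force": force on the tool from outside, world axes, zero at the start; "moment": the same for the moment, N m; "width": finger opening in mm; "gripper_force": force on a finger pad.
Only numpy, scipy, OpenCV 4.12 (cv2) and the standard library are available. Lean on these libraries where they do the work, as an engineer would, in place of code of your own. Each camera call takes 0.05 s, during which the arm holds its last target. There are 200 camera calls.

TASK

On the small round focus mount on the bench, turn the knob on top clockwise until its white pointer stands on the red mark of the dial; then turn the brass lock ring below it clockwise by its blue peg until it is firmly tight, without forcing it past tight and without shifting the knob's setting. Leave the things around the mount where they are.

Things in the scene. Friction and masses are not known exactly. Their poses are not given: they have to be found in the camera images.
- mount: Aluminium focus mount, fixed to the bench, round foot 110 mm across, 93 mm tall in all. Origin: centre of its underside, on the common upright axis of knob, dial and ring; z up. A short black side lens, below 34 mm height, points along its -x to 61 mm from the axis.
- knob_grip (a point): Point on the knob's axis at the height to grip it. Round fluted grey knob, 34 mm in diameter from 58 to 93 mm above the bench, on a 44 mm skirt (53 to 58 mm). Turns about the upright axis with 0.1 N m of friction and stays where it is left; at the start the mark lies 0.4 to 1.3 rad clockwise (seen from above) of the pointer.
- pointer (a point): Outer end of the knob's white pointer, 28 mm from the axis, 54 mm above the bench; turns with the knob. A white line on the knob's top points the same way.
- mark (a point): The red mark on the fixed black dial plate (68 mm across, top 52 mm above the bench, white ticks), 28 mm from the axis. The knob is set when the pointer stands on it, within 2.5 mm seen from above.
- ring_peg (a point): Middle of the grip of the lock ring's upright round blue peg: 12 mm in diameter, 47 to 90 mm above the bench (this point 74 mm), 70 mm from the mount's axis, on a steel spoke (37 to 46 mm high) of the brass ring (77 mm across, 35 to 47 mm high). The ring turns about the mount's axis, clockwise from above to tighten: at first freely (1 to 2 N at the peg), for an unknown 0.6 to 1.6 rad from where it starts.
- shoe (a point): Clamp shoe hidden under the ring: creeps 0.043 mm per mm the peg is driven past first contact; 0.15 to 0.75 mm is tight, more is forced. Too small to measure: feel it. Where contact comes differs every time and cannot be seen; the force along the peg's path then jumps to 9 N and climbs 2.2 N for each 5 mm on. Tight after 10 N, forced above 16 N; aim at 13 N. Stays tight when let go.
- ring_play (a joint): Play of the lock ring on its thread, rad: 0 to 0.10; at 0.10 while the ring is driven clockwise; it falls to 0 when the ring is turned back. Above 0.04 at the end.
- loupe_c (a point): Loose black eye loupe, 43 mm across, 34 mm tall; bystander, the point at half its height.
- tray_c (a point): Loose black waffle tray, 50x50x6 mm; bystander, the point at half its height.
- wafer_c (a point): Loose round clear wafer box, 69 mm across, 16 mm tall; bystander, the point at half its height.

How it is judged (in metres and radians):
On the way, in this order (a step that is already met when the one before it is completed fails the run):
1. the knob's pointer stands on the red mark (within 2.5 mm) while the lock ring is still loose (horizontal distance between pointer and mark below 0.0025 m and distance of shoe from where it was at the start of the episode below 0.0001 m), for 0.3 s.
2. then the lock ring is turned tight, the pointer still on the mark (horizontal distance between pointer and mark below 0.0025 m and distance of shoe from where it was at the start of the episode between 0.00015 and 0.00075 m and value of joint ring_play above 0.04 rad), for 0.2 s.
At the end, for the whole second after the job is handed in: The pointer stands within 2.5 mm of the red mark, the lock ring is tight (its hidden clamp shoe driven in by 0.15 to 0.75 mm) and has not been turned back (all of step 2); the robot touches nothing.
It fails at once if the lock ring is forced: the clamp shoe driven in by more than 0.75 mm, some 16 N or more at the peg (distance of shoe from where it was at the start of the episode above 0.00075 m).
It fails at once if the loupe is moved by more than 20 mm (distance of loupe_c from where it was at the start of the episode above 0.02 m).
It fails at once if the waffle tray is moved by more than 20 mm (distance of tray_c from where it was at the start of the episode above 0.02 m).
It fails at once if the wafer box is moved by more than 20 mm (distance of wafer_c from where it was at the start of the episode above 0.02 m).
It also fails if it takes over 67 s, if anything falls off the work surface, if the arm or the gripper's body presses on something with over 40 N, if the wrist force passes 120 N, or if a joint passes its speed limit or range.

## Working session

There is one attempt and no reset: what is moved stays moved. The work goes in short steps, each a Python script; the robot and the scene stay as the last script left them, time stands still between calls to the robot, and variables do not carry over. Pictures are saved under pics/ and viewed, at most 10 in all, crops included, and the job is handed in when it is done.

```bash
mkdir -p pics; ls; cat > h.py <<'E'
from rig import bot
import numpy as np, cv2
def ray(c,p,pose=None):
    K=np.array([[c['fx'],0,c['cx']],[0,c['fy'],c['cy']],[0,0,1.]])
    u=cv2.undistortPoints(np.array([[p]],float),K,np.array([c['k1'],0,0,0,0.]))[0,0]
    if 'view' in c: M=np.linalg.inv(np.array(c['view']))
    else:
        T=np.eye(4);T[:3,:3]=pose['orientation'];T[:3,3]=pose['position'];M=T@np.array(c['T_tool_cam'])
    return M[:3,3],M[:3,:3]@np.array([u[0],u[1],1])
def atz(c,p,z,pose=None):
    o,d=ray(c,p,pose); return o+d*(z-o[2])/d[2]
def save(c,n): cv2.imwrite('pics/'+n,np.array(c['img'])[:,:,::-1])
Z=dict(knob_grip=75,pointer=54,mark=52,ring_peg=74,loupe_c=17,tray_c=3,wafer_c=8,mount=45)
E
python3 - <<'E'
from h import *
for n in('top','scene','wrist'):
    s=bot.state(); c=bot.capture(n); save(c,n+'0.png')
    for t in Z:
        r=bot.look_for(t,c)[:2]
        print(n,t,[(np.round(x['pixel']),round(x['confidence'],2),np.round(atz(c,x['pixel'],Z[t],s))) for x in r])
s=bot.state();print(s['t'],np.round(s['orientation'],2).tolist(),s['ft_force'],s['width'])
a=[cv2.imread(f'pics/{n}0.png') for n in('top','scene')]
cv2.imwrite('pics/a.png',cv2.resize(np.vstack(a),(None),fx=.78,fy=.78))
E
```

```text
pics
top knob_grip [(array([184., 216.]), 0.74, array([505.,  24.,  75.]))]
top pointer [(array([188., 216.]), 0.74, array([507.,  20.,  54.]))]
top mark [(array([199., 228.]), 0.6, array([483.,  -3.,  52.]))]
top ring_peg [(array([183., 203.]), 0.73, array([531.,  27.,  74.]))]
top loupe_c [(array([310., 164.]), 0.7, array([ 620., -242.,   17.]))]
top tray_c [(array([321., 204.]), 0.91, array([ 533., -262.,    3.]))]
top wafer_c [(array([244., 138.]), 0.86, array([688., -99.,   8.]))]
top mount []
scene knob_grip [(array([213., 176.]), 0.7, array([503.,  14.,  75.]))]
scene pointer [(array([213., 177.]), 0.82, array([511.,  34.,  54.]))]
scene mark [(array([215., 184.]), 0.68, array([503.,   6.,  52.]))]
scene ring_peg [(array([219., 192.]), 0.58, array([490., -49.,  74.]))]
scene loupe_c [(array([307., 236.]), 0.66, array([ 621., -237.,   17.]))]
scene tray_c [(array([225., 187.]), 0.47, array([545.,  38.,   3.]))]
scene wafer_c [(array([293., 192.]), 0.81, array([690., -81.,   8.])), (array([211., 193.]), 0.2, array([497.,  27.,   8.]))]
scene mount [(array([212., 190.]), 0.73, array([489.,  -4.,  45.]))]
wrist knob_grip []
wrist pointer []
wrist mark []
wrist ring_peg []
wrist loupe_c []
wrist tray_c []
wrist wafer_c []
wrist mount []
1.35 [[-0.93, 0.38, -0.0], [0.38, 0.93, 0.0], [0.0, 0.0, -1.0]] [ 0.04979108 -0.27173345 -0.3550792 ] 91.9699844730523
```

```bash
python3 - <<'E'
from h import *
a=cv2.imread('pics/top0.png')[110:290,100:360];b=cv2.imread('pics/scene0.png')[120:300,120:380]
cv2.imwrite('pics/b.png',cv2.resize(np.hstack([a,b]),None,fx=1.5,fy=1.5,interpolation=cv2.INTER_CUBIC))
c=bot.capture('wrist');print(np.round(c['T_tool_cam'],2).tolist(),c['fx'],c['k1'],c['cx'],c['cy'])
E
```

```text
[[0.0, -0.97, -0.25, 67.23], [1.0, 0.0, 0.0, 0.08], [-0.0, -0.25, 0.97, -158.13], [0.0, 0.0, 0.0, 1.0]] 308.1917556001991 -0.01694061538000796 257.9712967684277 186.35888505144118
```

View pics/b.png

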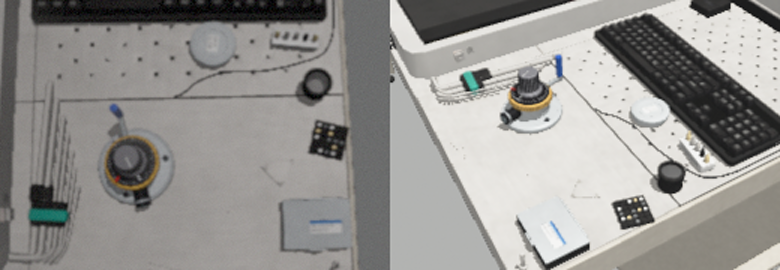

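```bash
python3 - <<'E'
from h import *
R=np.array(bot.state()['orientation'])
print(np.round(bot.inverse_kinematics([500,15,195],R),1))
bot.move_ptp([500,15,195],R)
s=bot.state(); c=bot.capture('wrist'); save(c,'w1.png')
for t in ['knob_grip','pointer','mark','ring_peg']:
    r=bot.look_for(t,c)[:2]
    print(t,[(np.round(x['pixel']),round(x['confidence'],2),np.round(atz(c,x['pixel'],Z[t],s),1)) for x in r])
print(s['t'],np.round(s['joints'],1),np.round(s['orientation'],2).tolist(),s['position'])
E
```

```text
[-1.000e-01  1.390e+01 -5.400e+00  1.124e+02  1.600e+00  5.370e+01
  6.160e+01]
knob_grip [(array([264., 184.]), 0.65, array([505.2,  21. ,  75. ]))]
pointer [(array([269., 179.]), 0.8, array([507.1,  25.3,  54. ]))]
mark [(array([261., 158.]), 0.61, array([485.3,  25.8,  52. ]))]
ring_peg [(array([294., 187.]), 0.72, array([518.2,  45.7,  74. ]))]
3.6833 [ -0.2  13.9  -5.5 112.4   1.6  53.7  61.5] [[-0.93, 0.38, 0.0], [0.38, 0.93, 0.0], [0.0, 0.0, -1.0]] [500.18634473  16.20141043 195.03295426]
```

View pics/w1.png

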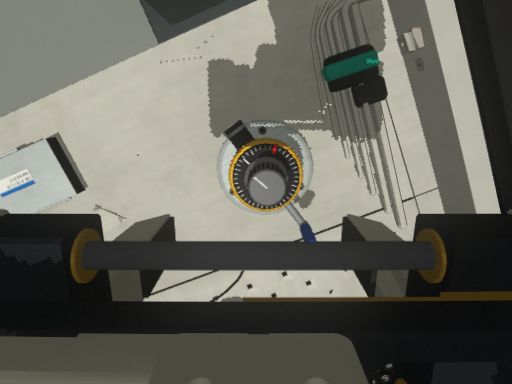

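```bash
python3 - <<'E'
from h import *
R=np.array(bot.state()['orientation'])
p=np.array([502,19,125])-20*R[:,0]
bot.move_linear(p)
s=bot.state(); c=bot.capture('wrist'); save(c,'w2.png')
for t in ['knob_grip','pointer','mark','ring_peg','mount']:
    r=bot.look_for(t,c)[:2]
    print(t,[(np.round(x['pixel']),round(x['confidence'],2),np.round(atz(c,x['pixel'],Z[t],s),1)) for x in r])
im=np.array(c['img']);h=cv2.cvtColor(im,cv2.COLOR_RGB2HSV)
import pickle;pickle.dump((c,{k:np.array(s[k]) for k in('position','orientation')}),open('w2.pkl','wb'))
red=((h[...,0]<8)|(h[...,0]>172))&(h[...,1]>150)&(h[...,2]>90)
y,x=np.nonzero(red);print('red',len(x),np.median(x),np.median(y),x.min(),x.max(),y.min(),y.max())
bl=(h[...,0]>105)&(h[...,0]<125)&(h[...,1]>120)&(h[...,2]>50)
y,x=np.nonzero(bl);print('blue',len(x),x.min(),x.max(),y.min(),y.max())
cv2.imwrite('pics/w2c.png',cv2.resize(im[60:260,160:400,::-1],None,fx=3,fy=3,interpolation=cv2.INTER_CUBIC))
E
```

```text
knob_grip [(array([263., 179.]), 0.95, array([504.9,  21.9,  75. ]))]
pointer [(array([266., 177.]), 0.85, array([509. ,  22.9,  54. ]))]
mark [(array([255., 144.]), 0.61, array([482.5,  24.8,  52. ]))]
ring_peg [(array([264., 180.]), 0.62, array([506. ,  22.6,  74. ]))]
mount [(array([260., 156.]), 0.56, array([493.8,  24.9,  45. ]))]
red 52 275.0 133.0 272 278 127 139
blue 73 309 322 232 240
```

View pics/w2c.png

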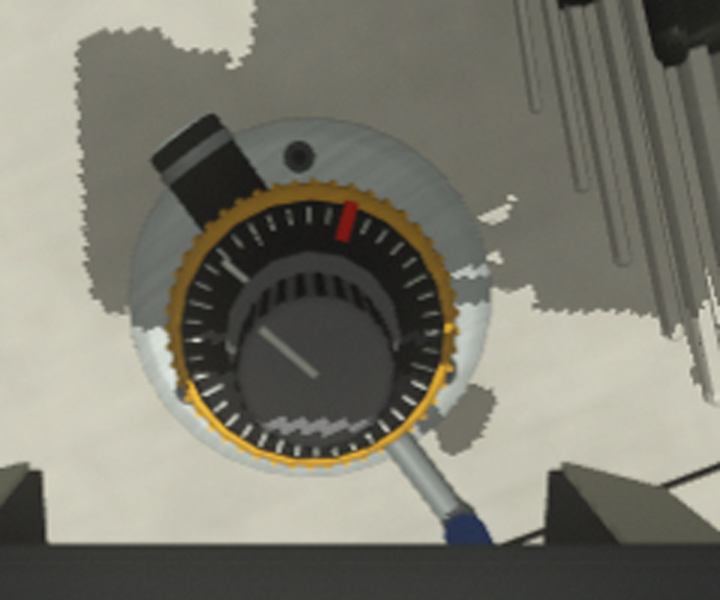

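```bash
python3 - <<'E'
from h import *
import pickle
c,s=pickle.load(open('w2.pkl','rb'))
def q(x,y,z): return atz(c,(x/3+160-1/3,y/3+60-1/3),z,s)[:2]
C=q(316,372,93)
E=[q(168,323,47),q(456,323,47),q(312,180,47),q(312,467,47)]
print('knobtop',C,'ring',np.mean(E,0),np.linalg.norm(E[0]-E[1]),np.linalg.norm(E[2]-E[3]))
for C in (C,np.mean(E,0)):
  for n,p in dict(mark=q(347,222,52),ptr=q(222,258,54),line=q(260,328,93),spoke=q(402,442,46),peg=q(462,515,50)).items():
    d=p-C;print(n,np.round(p,1),np.linalg.norm(d).round(1),np.degrees(np.arctan2(d[1],d[0])).round(1))
E
```

```text
knobtop [504.29133203  23.30840041] ring [503.55231283  23.62447737] 74.89872545651619 76.0443154023362
mark [481.5  41.7] 29.3 141.1
ptr [477.9   9.8] 29.7 -152.8
line [491.  16.] 15.2 -151.0
spoke [542.5  34.2] 39.7 15.9
peg [566.7  42.1] 65.2 16.7
mark [481.5  41.7] 28.5 140.6
ptr [477.9   9.8] 29.2 -151.6
line [491.  16.] 14.7 -148.5
spoke [542.5  34.2] 40.3 15.2
peg [566.7  42.1] 65.8 16.3
```

```bash
cat >> h.py <<'E'
AX=np.array([504.0,23.4])
def Ry(deg): # tool y at world angle deg, pointing down
    a=np.radians(deg);y=np.array([np.cos(a),np.sin(a),0]);z=np.array([0,0,-1.]);return np.column_stack([np.cross(y,z),y,z])
def yaw():
    y=np.array(bot.state()['orientation'])[:,1];return np.degrees(np.arctan2(y[1],y[0]))
E
python3 - <<'E'
from h import *
P=lambda z:[*AX,z]
bot.move_ptp(P(125),Ry(140))
print(yaw(),np.round(bot.state()['joints'],1))
bot.move_linear(P(63),vel=80)
bot.gripper_close(grasp_force=30)
s=bot.state();print(s['t'],s['width'],s['position'],s['ft_force'],s['moment'],yaw())
y0=yaw()
j=np.array(s['joints']);j[6]-=20;bot.move_joints(j);print(yaw()-y0,bot.state()['moment'],bot.state()['position'])
if yaw()<y0:
    j[6]-=46;bot.move_joints(j)
s=bot.state();print(yaw()-y0,s['moment'],s['ft_force'],s['position'],s['t'])
c=bot.capture('wrist');save(c,'w3.png')
E
```

```text
139.89433259564785 [ 11.4  21.1 -20.4 114.7  10.1  45.8 125.2]
7.7667 33.91112326707077 [504.55386153  22.93195394  63.01415762] [ 2.99431571 -1.02982408 -2.13931414] [-0.19299746 -0.40453196  0.02537118] 139.9704803326878
-19.820000494096703 [ 0.01464501 -0.15718442 -0.11787472] [504.62740688  22.89842868  63.03675489]
-65.83561606896002 [-0.11134764 -0.28914639 -0.05207842] [ 1.81308107 -1.01585639 -1.74340764] [504.64840182  22.87372378  63.03057698] 8.9833
```

View pics/w3.png

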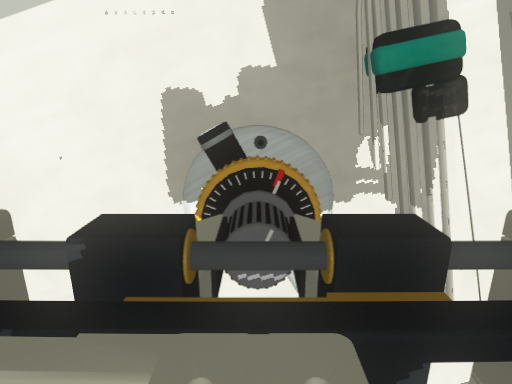

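```bash
python3 -c "
import cv2
a=cv2.imread('pics/w3.png')[150:250,205:325];cv2.imwrite('pics/w3c.png',cv2.resize(a,None,fx=6,fy=6,interpolation=cv2.INTER_CUBIC))"
```

```text
(no output)
```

View pics/w3c.png

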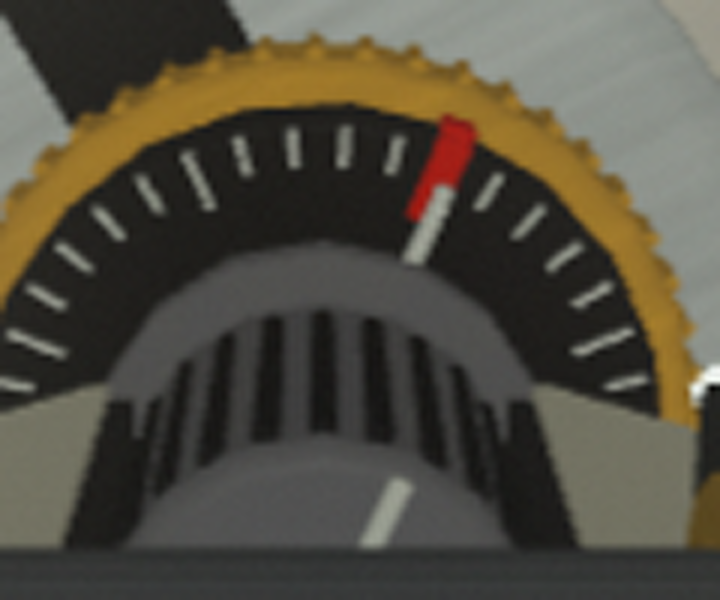

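```bash
python3 - <<'E'
from h import *
s=bot.state();c=bot.capture('wrist')
A=np.array([504.6,22.9])
q=lambda x,y,z:atz(c,(x/6+205-.4,y/6+150-.4),z,s)[:2]
for n,p in dict(m1=q(457,120,52),m2=q(422,217,52),p1=q(442,190,54),p2=q(414,262,54.)).items():
    d=p-A;print(n,p,np.linalg.norm(d),np.degrees(np.arctan2(d[1],d[0])))
E
```

```text
m1 [476.54403233  44.34577526] 35.31371686295501 142.60596992608384
m2 [484.67055089  38.77718285] 25.480735410046766 141.4567392447812
p1 [482.14442229  41.27242191] 29.013770128524563 140.71108754552904
p2 [488.15255089  36.94883917] 21.63072962744284 139.49719916345364
```

```bash
python3 - <<'E'
from h import *
bot.open_gripper()
p=np.array(bot.state()['position']);p[2]=125;bot.move_linear(p,vel=100)
R=np.array(bot.state()['orientation']);bot.move_linear(p-20*R[:,0])
s=bot.state();c=bot.capture('wrist');print(s['t'])
import pickle;pickle.dump((c,{k:np.array(s[k]) for k in('position','orientation')}),open('w4.pkl','wb'))
im=np.array(c['img'])
cv2.imwrite('pics/w4c.png',cv2.resize(im[90:250,190:350,::-1],None,fx=3.75,fy=3.75,interpolation=cv2.INTER_CUBIC))
E
```

```text
11.175
```

View pics/w4c.png

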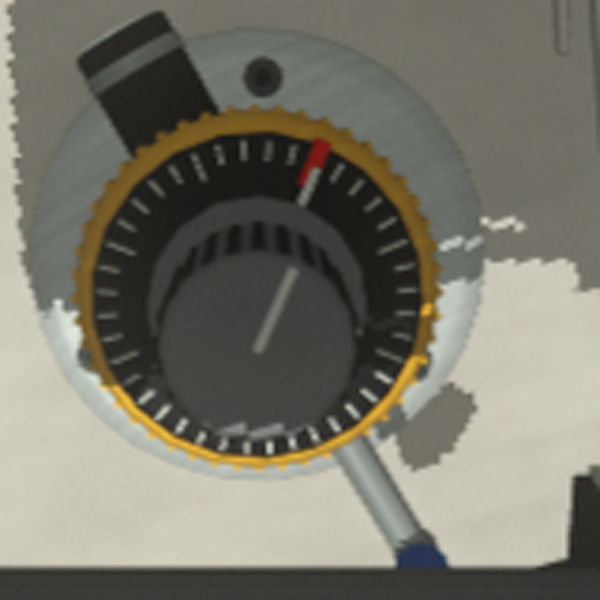

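```bash
cat > push.py <<'E'
from h import *
import sys
AX=np.array([504.4,23.1]);OFF=15.5
def pose(phi,gap,z=60):
    R=Ry(phi);p=np.zeros(3);p[:2]=AX+70*R[:2,1]+(OFF+gap)*R[:2,0];p[2]=z;return p,R
E
python3 - <<'E'
from push import *
bot.gripper_close(grasp_force=20)
p,R=pose(16,12,125);bot.move_ptp(p,R)
for f in(16,-30,-90):
    q=pose(f,0);j=bot.inverse_kinematics(*q);print(f,None if j is None else np.round(j,0))
p,R=pose(16,12);bot.move_linear(p,vel=100)
bot.sleep(.2);s=bot.state();f0=np.array(s['ft_force']);np.save('f0.npy',f0)
print(s['t'],s['width'],f0,p-s['position'])
F=lambda R:(np.array(bot.state()['ft_force'])-f0)@R[:,0]
log=[]
gap=12
while gap>-6:
    gap-=3;p,R=pose(16,gap);bot.move_linear(p,vel=60);f=F(R);log.append((gap,round(f,1)))
    if f>.8:break
print(log,bot.state()['t'])
E
```

```text
16 [ -3.  31.  -7. 108.   5.  41.   3.]
-30 [ -5.  31.   3. 108.  -2.  41. -31.]
-90 [-11.  28.  16. 115. -12.  38. -77.]
14.6167 0.27185198273137895 [ 0.77830069  0.05799526 -0.26558173] [-0.63537591 -0.10657078 -0.79316017]
[(9, np.float64(0.8))] 14.8667
```

```bash
cat >> push.py <<'E'
f0=np.load('f0.npy')
def F(R,n=3):
    v=[]
    for _ in range(n): bot.sleep(.03);v.append((np.array(bot.state()['ft_force'])-f0))
    v=np.mean(v,0);return v@R[:,0],v@R[:,1],v[2]
E
python3 - <<'E'
from push import *
for g in(6,3,0):
    p,R=pose(16,g);bot.move_linear(p,vel=60);print(g,np.round(F(R),1))
phi=16
for i in range(8):
    phi-=np.degrees(3/70);p,R=pose(phi,0);bot.move_linear(p,vel=50,ori=R);f=F(R);print(round(phi,1),np.round(f,1),np.round(p-bot.state()['position'],1))
    if f[0]>5:break
print(bot.state()['t'])
E
```

```text
6 [ 0.2 -0.8  0.4]
3 [-0.1 -1.3  0.1]
0 [ 0.2 -1.1  0.5]
13.5 [ 0.2 -0.9  0.6] [ 0.  -0.1 -0. ]
11.1 [-0.  -0.9  0.2] [ 0.  -0.1  0. ]
8.6 [ 0.8 -0.3  0.4] [ 0.1 -0.2  0. ]
6.2 [ 1.1 -0.9  0.5] [ 0.  -0.1  0. ]
3.7 [ 0.8 -0.8  0.8] [-0.  0. -0.]
1.3 [ 1.1 -0.5  0.2] [-0.1  0.1 -0. ]
-1.2 [ 0.5 -0.3  0.4] [-0.   0.1  0. ]
-3.6 [ 1.  -0.7  0.3] [-0.   0.1 -0. ]
18.7167
```

```bash
python3 - <<'E'
from push import *
R=bot.state();phi=-3.6
L=[]
while phi>-95:
    phi-=np.degrees(2.5/70);p,R=pose(phi,0);bot.move_linear(p,vel=50,ori=R);f=F(R);L.append((round(phi,1),round(f[0],1)))
    if f[0]>5:break
print(L,f,p-bot.state()['position'],bot.state()['t'])
c=bot.capture('top');save(c,'t5.png')
E
```

```text
[(np.float64(-5.6), np.float64(1.1)), (np.float64(-7.7), np.float64(0.9)), (np.float64(-9.7), np.float64(0.0)), (np.float64(-11.8), np.float64(0.9)), (np.float64(-13.8), np.float64(0.4)), (np.float64(-15.9), np.float64(0.8)), (np.float64(-17.9), np.float64(1.2)), (np.float64(-20.0), np.float64(0.5)), (np.float64(-22.0), np.float64(0.5)), (np.float64(-24.1), np.float64(1.0)), (np.float64(-26.1), np.float64(0.6)), (np.float64(-28.2), np.float64(0.6)), (np.float64(-30.2), np.float64(0.1)), (np.float64(-32.2), np.float64(0.0)), (np.float64(-34.3), np.float64(0.4)), (np.float64(-36.3), np.float64(0.6)), (np.float64(-38.4), np.float64(0.6)), (np.float64(-40.4), np.float64(0.1)), (np.float64(-42.5), np.float64(0.4)), (np.float64(-44.5), np.float64(0.4)), (np.float64(-46.6), np.float64(0.6)), (np.float64(-48.6), np.float64(0.0)), (np.float64(-50.7), np.float64(0.0)), (np.float64(-52.7), np.float64(3.7)), (np.float64(-54.8), np.float64(6.0))] (np.float64(6.037638250444651), np.float64(0.11351839960793042), np.float64(-0.23815487411492478)) [-1.51054617 -1.41130676 -0.36241599] 27.4667
```

```bash
python3 - <<'E'
from push import *
phi=-54.8
while phi>-95:
    phi-=np.degrees(1.2/70);p,R=pose(phi,0);bot.move_linear(p,vel=40,ori=R);bot.sleep(.1);f=F(R);a=np.array(bot.state()['position'])
    print(round(phi,1),np.round(f,1),'lag',round((p-a)@-R[:,0],2),'s',round((-54.8-phi)*70/57.3-(p-a)@-R[:,0],2))
    if f[0]>12.3:break
print(bot.state()['t'])
E
```

```text
-55.8 [ 7.7 -0.4 -1.5] lag 2.63 s -1.43
-56.8 [ 7.9 -0.1 -1.8] lag 2.92 s -0.52
-57.7 [ 8.5 -0.  -1.6] lag 3.18 s 0.42
-58.7 [ 8.6 -0.8 -1.8] lag 3.34 s 1.46
-59.7 [ 9.6 -0.4 -2.5] lag 3.55 s 2.45
-60.7 [ 9.9 -1.  -2.6] lag 3.76 s 3.44
-61.7 [10.3 -0.9 -2.4] lag 3.92 s 4.48
-62.7 [10.6 -0.5 -3.2] lag 4.11 s 5.49
-63.6 [10.9 -1.3 -3.7] lag 4.33 s 6.47
-64.6 [11.3 -1.3 -3.7] lag 4.51 s 7.49
-65.6 [11.9 -1.4 -4. ] lag 4.69 s 8.51
-66.6 [11.7 -1.7 -3.6] lag 4.92 s 9.48
-67.6 [12.4 -2.  -4.3] lag 5.08 s 10.52
33.3667
```

```bash
python3 - <<'E'
from push import *
phi=-67.6
p,R=pose(phi,25);bot.move_linear(p,vel=60);print(np.round(F(R),1))
p[2]=130;bot.move_linear(p,vel=120)
R=Ry(74);q=np.array([*AX,140])-25*R[:,0];bot.move_ptp(q,R)
c=bot.capture('wrist');im=np.array(c['img']);t=np.array(bot.capture('top')['img'])[160:280,120:240]
a=cv2.resize(im[70:250,170:370],None,fx=2.5,fy=2.5,interpolation=cv2.INTER_CUBIC);b=cv2.resize(t,(300,300),interpolation=cv2.INTER_CUBIC)
b=cv2.copyMakeBorder(b,0,150,0,0,cv2.BORDER_CONSTANT);cv2.imwrite('pics/w6.png',np.hstack([a,b])[:,:,::-1]);print(bot.state()['t'])
E
```

```text
[-1.1 -0.5  0.3]
36.7167
```

View pics/w6.png

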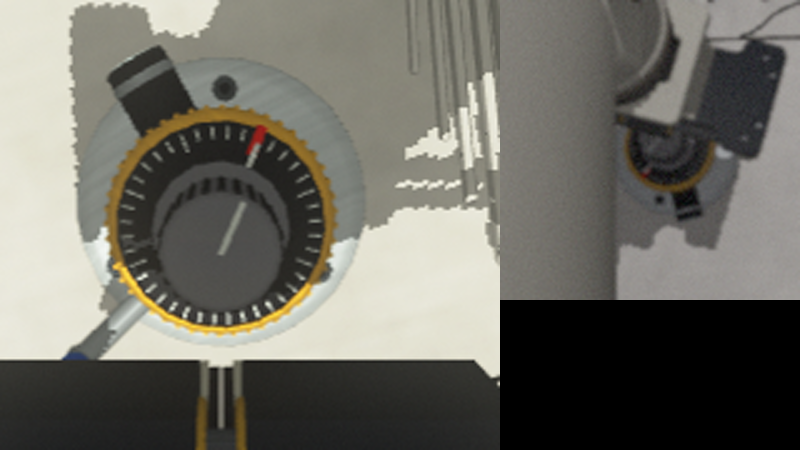

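The picture shows the pointer on the red mark (about 258,140 in the view) and the peg turned to the lower left (85,350). The robot is clear of everything.

```bash
python3 -c "
from h import *
print(bot.finish_job())"
```

```text
the job is handed in; nothing more can be done
None
```

The job is handed in, though no verdict came back: the pointer stands on the red mark (about 0.6 mm off), and I pushed the lock ring tight to a measured 12.4 N at the peg, an estimated 0.5 mm of shoe travel. The arm is clear, at about 37 s, and I did not re-measure the loupe, tray and wafer box, but the arm never worked near them.

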